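# Clamp a radio module in its test jig

### The job

On the lab bench, gently slide the silver module along its channel in the test jig until its far end is fully home against the adjustable steel end stop, and only then push the red toggle-clamp handle down over centre until it is fully down on its own stop, so that the rubber pad holds the module. The end stop and the height of the clamp are set differently for every job, so feel your way and force nothing: keep every push below 25 N. Let go, and leave everything else on the bench where it is.

Things in the scene. Friction and masses are not known exactly. Their poses are not given: they have to be found in the camera images.
- nest (a point): Fixed point of the test jig in the middle of the channel, 26 mm above the bench, 14 mm above the channel floor. Axes: x along the channel towards the steel end stop (pushing direction), y sideways to the clamp, z up. Side rails 10 mm high, 57 mm apart, from x = -90 to +18 mm; the near (-x) end is open. The adjustable stop's face is somewhere in x +25 to +60 mm (not measured: feel for it).
- jig: Test jig, a black plate 220 x 240 x 12 mm bolted to the bench. Origin on its underside, 26 mm below nest, same axes. The plate spans x -135 to +85 and y -75 to +165 mm. The steel toggle clamp stands on it on packing shims 0 to 6 mm thick (brass colour, not measured); its cheeks span x -3 to +27, y +79 to +129 mm and rise 84 to 90 mm above the bench.
- module_center (a point): Centre of the silver metal module, 90 (x, along the channel) x 54 x 28 mm high, 0.2 to 0.42 kg, a yellow mark on top at its near half. It lies loose in the channel with 1.5 mm play each side, centre at nest x -65 to -45 mm, 25 to 80 mm short of home; sliding it takes up to 5 N. Home = its far end touches the end stop (2 mm tolerance). Its axes are nearly those of nest.
- stop_pin (a joint): Part-present pin: a brass pin, 8 mm diameter, that stands 5 mm out of the end stop's near face, in the middle, 2 mm below the height of the module's centre, on a very weak spring (0.35 N). Value in m: 0 = free, 0.005 = pressed flush with the stop's face, which is how the module at home leaves it (0.003 or more counts as home).
- handle (a joint): Red clamp handle, rad: 0 = open (start), grows as pushed down; dead centre 0.88, hard stop 0.97 (0.94 or more counts as clamped). Its angle above level is 1.17 - value, leaning to +y of the jig. Hinge at nest + (12, 116, 36 to 42) mm (z depends on the shims); it swings in the jig's y-z plane. Round red grip, 18 mm diameter, 39 to 131 mm from the hinge. It stays where it is left.
- pad (a joint): Travel of the clamp's spring pad, m: 0 = free, grows as it is pressed (2 N/mm). Rubber pad, 20 mm diameter, on the end of a 14 mm square steel bar, hinged at nest + (12, 92, 44 to 50) mm and linked to the handle: it starts 54 degrees above level over the channel and comes down level as the handle goes down. The pad then presses on the module at nest x = 12 mm with 9 to 21 N.
- clamp_foot (a point): Fixed point on the plate's top straight under the handle's hinge (50 to 56 mm below it, by the shims), 12 mm above the bench; axes as nest. Push the handle on its upper side (facing the bar): 100 mm from the hinge, friction takes about 3 N all the way and the pad spring up to 6 N more from 0.5 to 0.88 rad. Past 0.88 it does not run home by itself: push until it is felt to bottom.
- spare: Blue spare module, 90 x 54 x 28 mm, on the bench; a bystander, leave it alone. Origin at its underside.
- driver: Screwdriver with an orange handle; a bystander, leave it alone. Origin at its underside.
- spanner: Steel spanner; a bystander, leave it alone. Origin at its underside.
- cleaner: Blue bottle, 52 mm across, 130 mm tall; a bystander, leave it alone. Origin at its underside.
- tray: Black tray 120 x 160 x 30 mm; a bystander, leave it alone. Origin at its underside.
- adapter: Brass adapter, 26 mm across, 32 mm tall; a bystander, leave it alone. Origin at its underside.
- mug: White mug, 80 mm across, 95 mm tall; a bystander, leave it alone. Origin at its underside.
Things that resemble listed ones, but are neither listed nor needed, are in the scene too. What is shaped like the part that bears module_center but orange, purple or turquoise is not meant.

How it is judged:
By the outcome, as a careful person would: the job done as asked, in the order asked, and still so for the second after the job is handed in, with the robot touching nothing.
It also fails if it takes over 58 s, if anything falls off the work surface, if the arm or the gripper's body presses on something with over 40 N, if the wrist force passes 120 N, or if a joint passes its speed limit or range.

### The arm

A 6-joint arm with a two-finger parallel gripper is mounted at the origin on the work surface. World frame = base frame: x ahead of the robot, y to its left, z up, the work surface at z = 0. Lengths are in mm, angles in rad, forces in N, time in s.
With the tool pointing down it reaches from about 350 to 875 mm from the base axis. Payload 4.2 kg.
Tool frame: the origin (TCP) lies midway between the tips of the shut fingers; the grasp point (between the pads) lies 19 mm behind it; z points along the fingers, y is the line along which they close (so a half turn about z gives the same grasp; the last joint's range is limited). The gripper opens to 85 mm and grips with 20 to 120 N. Pads are 22 mm wide; open, the fingers measure 114 mm over their backs; the gripper's body (76 mm by 85 mm) begins 54 mm behind the grasp point. The pads swing forward as they close: fully open they stand 13 mm farther back than shut.
Start: joints at [-0.974, 0.385, 0.008, 0, -1.194, -0.259], TCP at [207.147, -589.652, 231.312] pointing down, gripper open.
Joint ranges: [-3.14, 3.14], [-1.21, 2.06], [-1.07, 1.41], [-3.16, 2.05], [-2.99, -0.16], [-3.1, 3.1]. Speed limits (rad/s): [2.79, 2.79, 3.14, 3.14, 3.14, 3.14].

### API

Orientations are given as a unit quaternion [x, y, z, w].
In Python, from bench import sensors, get_image, camera_params, job_done gives the robot as it stands.
- The arm moves only by the tool servo_tool, never from a script. Its argument "motion" is a list of rows, each an object with "travel": the shift along the tool's x, y, z as a fraction of full scale, a list of three; "rot": the turn, a rotation vector about the tool's x, y, z as a fraction of full scale, a list of three; "hand": the opening, from 0 (shut) to 1 (fully open). In form: [{"travel": [x, y, z], "rot": [wx, wy, wz], "hand": hand}, ...]. A call has 1 to 10 rows; each row shifts and turns the commanded pose from where the row before left it, along the tool's axes as they then stand; what a row does not reach is not made up. Full scale, the value 1, is 25 cm for a shift and 360 degrees for a turn. A row lasts 1/12 s, in which the tool goes at most 41.7 mm and 7.16 degrees, less where a joint would pass 70% of its speed; a pose out of reach is approached as far as the arm can. A call with a number of a shift or a turn outside -1 to 1 is refused whole. A call with a gripper value outside its range is refused whole. The fingers move at their own pace and stop on an object; the grip force is fixed at half the most. Time passes only in rows, so rows that do not move let the fingers close. It gives the time, the measured TCP pose, the force, the opening and the grip force at its end, in the units of the state.
- sensors.read_state(): the state, without advancing time (a new reading comes with each control period).
- get_image(name): name is "scene" or "top" or "wrist"; returns (picture, depth): 384x512x3 uint8, red, green, blue; 384x512 float32, mm along the optical axis (not along the pixel's ray), 0 where there is no reading.
- camera_params(name): a dict with "camera_matrix" (3x3 intrinsics, pixels), "R" (3x3) and "t" (3): a world point X has camera coordinates R X + t; the wrist camera has in their place "mount" (4x4, takes a point from camera to tool coordinates, whose origin is the TCP and whose axes are the flange's). Camera axes: x right, y down, z forward; pixel columns grow to the right and rows downward; lengths in mm; the calibration is good to about 2 mm. A picture is of the moment at which its call begins: read the wrist's pose just before it. camera_params takes no time and is no camera call.
- job_done(): hands the job in; it is judged then, once.
The state is a dict: "clock": time; "joints": joint angles; "joint_vel": joint speeds; "joint_efforts": joint torques, N m; "position": TCP position; "ee_rot": TCP orientation; "contact_force": force on the tool from outside, world axes, zero at the start; "wrist_torque": the same for the moment, N m; "gripper_width": finger opening in mm; "grasp_force": force on a finger pad.
Only numpy, scipy, OpenCV 4.12 (cv2) and the standard library are available. Lean on these libraries where they do the work, as an engineer would, in place of code of your own. Each camera call takes 0.05 s, during which the arm holds its last target. There are 200 camera calls.

## Working session

There is one attempt and no reset: what is moved stays moved. The work goes in short steps, Python scripts to look and compute and a tool call to move; the robot and the scene stay as the last step left them, time stands still between calls to the robot, and variables do not carry over. Pictures are saved under pics/ and viewed, at most 10 in all, crops included, and the job is handed in when it is done.

Besides the shell and the picture viewer there is one more tool, called after ">>>" by a JSON object that holds its "api" and its "payload", one argument or row to a line. servo_tool: Moves the arm, as the interface text tells. Its arguments: {"type":"object","properties":{"motion":{"type":"array"}},"required":["motion"]}

```bash
mkdir -p pics
python3 - <<'E'
from bench import *
import cv2,numpy as np
for n in("scene","top"):
    p,d=get_image(n); cv2.imwrite(f"pics/{n}0.png",p[:,:,::-1]); np.savez(f"{n}0.npz",p=p,d=d)
    c=camera_params(n); print(n,c["camera_matrix"].round(1).tolist(),c["R"].round(3).tolist(),c["t"])
print(camera_params("wrist")); print(sensors.read_state())
E
```

```text
scene [[469.8, 0.0, 245.9], [0.0, 469.8, 195.7], [0.0, 0.0, 1.0]] [[-0.654, 0.757, 0.001], [0.547, 0.473, -0.691], [-0.523, -0.451, -0.723]] [ 392.57086036 -216.73634888 1671.16737472]
top [[388.7, 0.0, 256.3], [0.0, 388.7, 192.6], [0.0, 0.0, 1.0]] [[0.001, -1.0, -0.022], [-0.994, 0.002, -0.111], [0.111, 0.022, -0.994]] [-6.44423965e-01  5.71909103e+02  1.41545815e+03]
{'camera_matrix': array([[272.41409461,   0.        , 254.20542772],
       [  0.        , 272.41409461, 191.76041028],
       [  0.        ,   0.        ,   1.        ]]), 'mount': array([[-1.51522646e-03, -9.61401889e-01, -2.75143802e-01,
         7.05863949e+01],
       [ 9.99998752e-01, -1.57996627e-03,  1.36582802e-05,
         8.40080352e-01],
       [-4.47849024e-04, -2.75143438e-01,  9.61403083e-01,
        -1.43770179e+02],
       [ 0.00000000e+00,  0.00000000e+00,  0.00000000e+00,
         1.00000000e+00]])}
{'clock': 0.1, 'joints': array([-9.74373746e-01,  3.85488770e-01,  6.80018905e-03, -4.34354298e-04,
       -1.19394694e+00, -2.58564850e-01]), 'joint_vel': array([-0.00088131, -0.00055572,  0.00316194,  0.0005883 , -0.00129241,
       -0.00034548]), 'joint_efforts': array([-5.68900177e-04, -3.93318808e+01,  1.88929135e+01,  4.19797584e+00,
       -2.58970751e-03,  3.24293275e-06]), 'position': array([ 207.00792807, -589.20401659,  230.34029059]), 'ee_rot': array([-1.68047518e-01,  9.85778446e-01,  9.20529575e-04, -1.97558398e-04]), 'contact_force': array([ 0.13989717,  0.08347122, -0.35801214]), 'wrist_torque': array([ 0.03560905, -0.0255145 , -0.05373118]), 'grasp_force': 0.0, 'gripper_width': 85.55790870077139}
```

View pics/scene0.png

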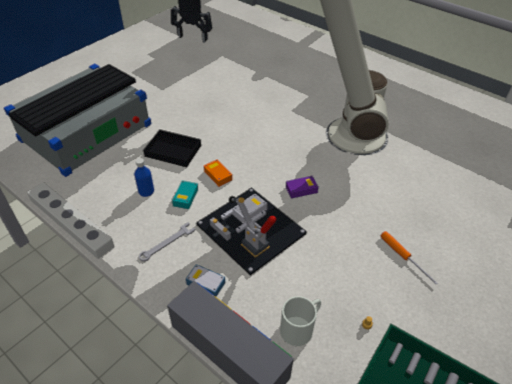

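View pics/top0.png

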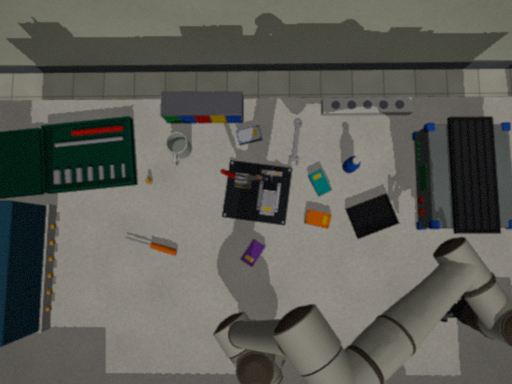

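Candidates: silver module in the jig, top (268,196), scene (250,208). Lookalikes: orange top (318,218), purple (253,252), turquoise (319,181). The spare with blue edging is at (249,134). I choose the silver one in the jig and check it in a crop.

```bash
cat > h.py <<'E'
from bench import *
import cv2,numpy as np
from scipy.spatial.transform import Rotation as Ro
def cast(n,uv,z):
    c=camera_params(n);K,R,t=c["camera_matrix"],c["R"],c["t"]
    uv=np.atleast_2d(np.float64(uv)); r=np.c_[uv,np.ones(len(uv))]@np.linalg.inv(K).T@R
    C=-R.T@t; return C+r*((z-C[2])/r[:,2])[:,None]
E
python3 - <<'E'
from h import *
p=np.load("top0.npz")["p"]; s=np.load("scene0.npz")["p"]
a=cv2.resize(p[145:240,205:305],None,fx=6,fy=6,interpolation=cv2.INTER_CUBIC)[:, :,::-1]
cv2.imwrite("pics/tc.png",a)
b=cv2.resize(s[175:280,190:315],None,fx=5.5,fy=5.5,interpolation=cv2.INTER_CUBIC)[:,:,::-1]
cv2.imwrite("pics/sc.png",b)
# plate: dark pixels
m=(p.max(2)<75).astype(np.uint8); m[:150]=0;m[232:]=0;m[:,:212]=0;m[:,300:]=0
m=cv2.morphologyEx(m,cv2.MORPH_OPEN,np.ones((3,3)))
n,l,st,_=cv2.connectedComponentsWithStats(m); k=1+st[1:,4].argmax()
pts=np.argwhere(l==k)[:,::-1]
w=cast("top",pts,12)[:,:2]
r=cv2.minAreaRect(w.astype(np.float32)); print(st[k],r,cv2.boxPoints(r))
E
```

```text
[ 223  161   68   63 2859] ((576.7021484375, -2.0081939697265625), (236.7961883544922, 222.1228485107422), 82.44669342041016) [[ 451.04114  -104.78008 ]
 [ 671.23663  -133.97781 ]
 [ 702.36316   100.763695]
 [ 482.16766   129.96143 ]]
```

View pics/tc.png

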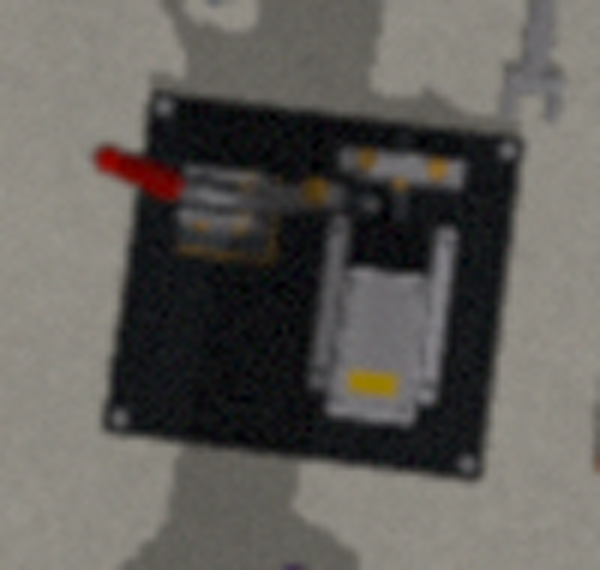

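View pics/sc.png

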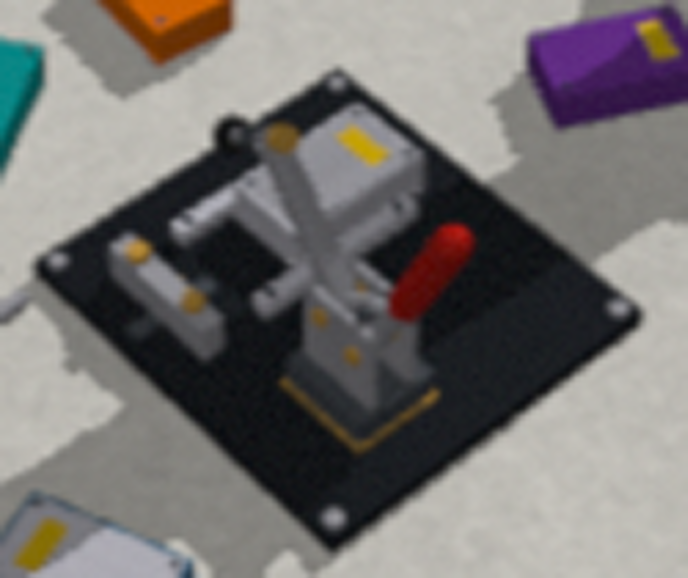

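The crops confirm it: a silver module with a yellow mark at its near half, lying between the rails. In the top crop the red handle is at (140,172) and the steel stop at (400,168). Next I check positions against the nest frame.

```bash
cat >> h.py <<'E'
ex=np.array([.9913,-.1316,0]);ey=np.array([.1316,.9913,0])
N=np.array([595.6,-49.9,26.])
def nest(X): d=np.atleast_2d(X)-N; return np.c_[d@ex,d@ey,d[:,2]]
def st():
    s=sensors.read_state(); R=Ro.from_quat(s["ee_rot"]).as_matrix()
    print("t",round(s["clock"],2),"nest",nest(s["position"])[0].round(1),"F_nest",np.round([s["contact_force"]@ex,s["contact_force"]@ey,s["contact_force"][2]],1),"w",round(s["gripper_width"],1))
    return s,R
def plan(target,tilt,az=0):
    "target in nest mm; tool z tilted forward by tilt deg; prints shift (tool axes/250) after the turn, and the turn/360"
    s,R=st(); a=np.radians(tilt)
    z=np.sin(a)*ex-np.cos(a)*np.array([0,0,1]); T=np.c_[np.cross(ey,z),ey,z]
    d=N+np.array([ex,ey,[0,0,1]]).T@np.array(target)-s["position"]
    print("shift in present axes",(R.T@d/250).round(4),"after turn",(T.T@d/250).round(4),"turn/360",(Ro.from_matrix(R.T@T).as_rotvec()/2/np.pi).round(4))
E
python3 - <<'E'
from h import *
q=lambda l:np.array(l)/6+[205,145]-.4
print("module top",nest(cast("top",q([(352,270),(425,275),(412,422),(327,415)]),40)).round(1).tolist())
print("yellow",nest(cast("top",q([(373,384)]),40)).round(1).tolist())
D=np.load("top0.npz")["d"]; c=camera_params("top")
v,u=np.mgrid[160:235,215:300]; d=D[v,u]; X=np.stack([(u-c["camera_matrix"][0,2])/388.7*d,(v-c["camera_matrix"][1,2])/388.7*d,d],-1)
W=(X-c["t"])@c["R"]; n=nest(W.reshape(-1,3)); k=d.ravel()>0;n=n[k]
a=n[(abs(n[:,1])<40)&(n[:,0]>20)&(n[:,0]<90)&(n[:,2]>0)]; print("stop",len(a),a.min(0),a.max(0),np.median(a,0))
a=n[(abs(n[:,1])<24)&(n[:,0]<0)&(n[:,0]>-120)&(n[:,2]>5)]; print("mod",len(a),a.min(0),a.max(0),np.median(a,0))
a=n[(n[:,1]>120)&(n[:,2]>60)];print("handle",len(a),a[np.argsort(a[:,1])[::8]].round(0).tolist())
P=np.load("scene0.npz")["p"].astype(int); m=(P[...,0]>130)&(P[...,1]<60)&(P[...,2]<60); m[:175]=0;m[260:]=0;m[:,:240]=0;m[:,300:]=0
yx=np.argwhere(m)[:,::-1]; D=np.load("scene0.npz")["d"];c=camera_params("scene");K=c["camera_matrix"]
d=D[yx[:,1],yx[:,0]]; X=np.c_[(yx-K[:2,2])/K[0,0]*d[:,None],d]; n=nest((X-c["t"])@c["R"]);print("grip",len(n),n.min(0),n.max(0),n.mean(0))
plan([-150,0,120],0); plan([-130,0,5],20)
E
```

```text
module top [[-16.5, 21.0, 14.0], [-13.7, -24.0, 14.0], [-104.7, -27.6, 14.0], [-107.3, 24.6, 14.0]]
yellow [[-84.7, -0.9, 14.0]]
stop 84 [ 43.61064172 -39.62362629   0.15038362] [60.50252622 35.3617724  18.94775014] [52.21106651 -2.32659756  8.64274015]
mod 311 [-104.59804024  -23.85109939    5.91836372] [-15.01354151  23.79432098  22.71104766] [-6.02505928e+01 -3.22192144e-02  1.42240862e+01]
handle 82 [[9.0, 123.0, 68.0], [18.0, 126.0, 83.0], [6.0, 132.0, 84.0], [5.0, 137.0, 109.0], [13.0, 140.0, 123.0], [4.0, 145.0, 127.0], [13.0, 149.0, 139.0], [18.0, 153.0, 143.0], [12.0, 157.0, 157.0], [18.0, 161.0, 160.0], [15.0, 168.0, 153.0]]
grip 12 [  7.95474037 159.26753214 155.59645158] [ 18.19625654 168.89651915 161.18336937] [ 12.70399482 163.79323313 158.23867605]
t 0.1 nest [-314.2 -585.8  204.3] F_nest [ 0.1  0.1 -0.4] w 85.6
shift in present axes [-1.6463  1.7913  0.3406] after turn [-0.657   2.343   0.3374] turn/360 [ 0.0003 -0.0001  0.0748]
t 0.1 nest [-314.2 -585.8  204.3] F_nest [ 0.1  0.1 -0.4] w 85.6
shift in present axes [-1.7177  1.7542  0.8005] after turn [-0.4198  2.343   1.0013] turn/360 [ 0.0133 -0.0546  0.0739]
```

>>> {"api": "servo_tool", "payload": {
  "motion": [
    {"travel": [0, 0, 0], "rot": [0, 0, 0.0187], "hand": 0},
    {"travel": [0, 0, 0], "rot": [0, 0, 0.0187], "hand": 0},
    {"travel": [0, 0, 0], "rot": [0, 0, 0.0187], "hand": 0},
    {"travel": [0, 0, 0], "rot": [0, 0, 0.0187], "hand": 0},
    {"travel": [-0.03, 0.12, 0], "rot": [0, 0, 0], "hand": 0},
    {"travel": [-0.03, 0.12, 0], "rot": [0, 0, 0], "hand": 0},
    {"travel": [-0.03, 0.12, 0], "rot": [0, 0, 0], "hand": 0},
    {"travel": [-0.03, 0.12, 0], "rot": [0, 0, 0], "hand": 0},
    {"travel": [-0.03, 0.12, 0], "rot": [0, 0, 0], "hand": 0},
    {"travel": [-0.03, 0.12, 0], "rot": [0, 0, 0], "hand": 0}
  ]
}}

```text
clock: 0.93
position: [275.5, -415.6, 230.9]
ee_rot: [0.066, 0.998, 0.0, -0.0]
contact_force: [0.6, -0.1, 0.3]
gripper_width: -0.2
grasp_force: 0.0
```

>>> {"api": "servo_tool", "payload": {
  "motion": [
    {"travel": [-0.03, 0.15, 0], "rot": [0, 0, 0], "hand": 0},
    {"travel": [-0.03, 0.15, 0], "rot": [0, 0, 0], "hand": 0},
    {"travel": [-0.03, 0.15, 0], "rot": [0, 0, 0], "hand": 0},
    {"travel": [-0.03, 0.15, 0], "rot": [0, 0, 0], "hand": 0},
    {"travel": [-0.03, 0.15, 0], "rot": [0, 0, 0], "hand": 0},
    {"travel": [-0.03, 0.15, 0], "rot": [0, 0, 0], "hand": 0},
    {"travel": [-0.03, 0.15, 0], "rot": [0, 0, 0], "hand": 0},
    {"travel": [-0.03, 0.15, 0], "rot": [0, 0, 0], "hand": 0},
    {"travel": [-0.03, 0.15, 0], "rot": [0, 0, 0], "hand": 0},
    {"travel": [0, 0.15, 0], "rot": [0, 0, 0], "hand": 0}
  ]
}}

```text
clock: 1.77
position: [392.5, -52.4, 231.3]
ee_rot: [0.066, 0.998, 0.0, 0.0]
contact_force: [0.7, 0.2, -0.3]
gripper_width: -0.0
grasp_force: 0.0
```

Run:
```python
from h import *
plan([-140,0,30],20)
```

```text
t 1.77 nest [-201.   -29.2  205.3] F_nest [ 0.7  0.3 -0.3] w -0.0
shift in present axes [-0.2437  0.1167  0.7015] after turn [0.0105 0.1167 0.7425] turn/360 [ 0.     -0.0555 -0.    ]
```

>>> {"api": "servo_tool", "payload": {
  "motion": [
    {"travel": [0, 0.04, 0], "rot": [0, -0.0185, 0], "hand": 0},
    {"travel": [0, 0.04, 0], "rot": [0, -0.0185, 0], "hand": 0},
    {"travel": [0, 0.037, 0], "rot": [0, -0.0185, 0], "hand": 0},
    {"travel": [0, 0, 0.124], "rot": [0, 0, 0], "hand": 0},
    {"travel": [0, 0, 0.124], "rot": [0, 0, 0], "hand": 0},
    {"travel": [0, 0, 0.124], "rot": [0, 0, 0], "hand": 0},
    {"travel": [0, 0, 0.124], "rot": [0, 0, 0], "hand": 0},
    {"travel": [0, 0, 0.124], "rot": [0, 0, 0], "hand": 0},
    {"travel": [0.01, 0, 0.124], "rot": [0, 0, 0], "hand": 0},
    {"travel": [0, 0, 0], "rot": [0, 0, 0], "hand": 0}
  ]
}}

```text
clock: 2.6
position: [448.4, -34.8, 97.2]
ee_rot: [0.068, 0.985, -0.022, 0.157]
contact_force: [-0.6, -1.3, 0.2]
gripper_width: -0.1
grasp_force: 0.0
```

Run:
```python
from h import *
plan([-130,0,2],20)
p,d=get_image("wrist"); cv2.imwrite("pics/w1.png",p[:,:,::-1])
```

```text
t 2.6 nest [-147.9   -4.4   71.2] F_nest [-0.4 -1.4  0.2] w -0.1
shift in present axes [0.0187 0.0243 0.2847] after turn [0.0274 0.0175 0.2845] turn/360 [-0.0038 -0.0049 -0.0002]
```

View pics/w1.png

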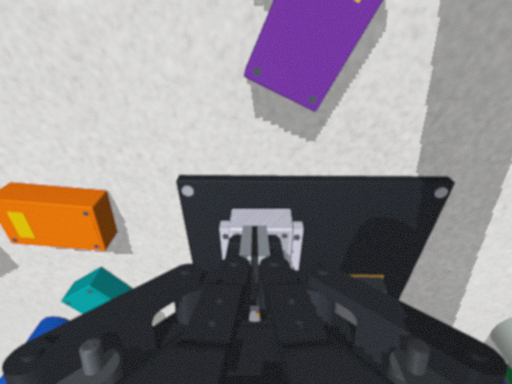

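The wrist view shows the shut fingers at column 255 and the module's near end at columns 230–292, between the rails. They line up to within about 4 mm in +y. The purple block at (315,55) is well clear.

>>> {"api": "servo_tool", "payload": {
  "motion": [
    {"travel": [0.007, 0.006, 0.06], "rot": [-0.0038, -0.0049, 0], "hand": 0},
    {"travel": [0.007, 0.006, 0.06], "rot": [0, 0, 0], "hand": 0},
    {"travel": [0.007, 0.006, 0.06], "rot": [0, 0, 0], "hand": 0},
    {"travel": [0.006, 0, 0.06], "rot": [0, 0, 0], "hand": 0},
    {"travel": [0, 0, 0.04], "rot": [0, 0, 0], "hand": 0},
    {"travel": [0, 0, 0], "rot": [0, 0, 0], "hand": 0},
    {"travel": [0, 0, 0], "rot": [0, 0, 0], "hand": 0}
  ]
}}

```text
clock: 3.23
position: [449.3, -23.6, 85.7]
ee_rot: [0.068, 0.987, -0.024, 0.146]
contact_force: [-0.2, -0.5, 0.4]
gripper_width: 0.1
grasp_force: 0.0
```

Run:
```python
from h import *
plan([-130,0,2],20);plan([-112,0,2],20)
```

```text
t 3.23 nest [-148.5    6.8   59.7] F_nest [-0.1 -0.5  0.4] w 0.1
shift in present axes [-0.0036 -0.0199  0.2431] after turn [ 0.0094 -0.0271  0.2423] turn/360 [-0.0047 -0.0086 -0.0002]
t 3.23 nest [-148.5    6.8   59.7] F_nest [-0.1 -0.5  0.4] w 0.1
shift in present axes [-0.0725 -0.0192  0.2641] after turn [-0.0582 -0.0271  0.2669] turn/360 [-0.0047 -0.0086 -0.0002]
```

Run:
```python
from h import *
print(sensors.read_state()["joints"].round(3))
```

```text
[ 0.238  0.146 -1.068  0.977 -0.161 -2.9  ]
```

>>> {"api": "servo_tool", "payload": {
  "motion": [
    {"travel": [0, 0, -0.1], "rot": [0, 0.015, 0], "hand": 0},
    {"travel": [0, 0, -0.1], "rot": [0, 0.015, 0], "hand": 0},
    {"travel": [0, 0, -0.1], "rot": [0, 0.015, 0], "hand": 0},
    {"travel": [0, 0, 0], "rot": [0, 0, 0], "hand": 0}
  ]
}}

```text
clock: 3.57
position: [466.8, -50.6, 130.0]
ee_rot: [0.084, 0.988, -0.051, 0.119]
contact_force: [1.1, 1.0, 0.6]
gripper_width: 0.0
grasp_force: 0.0
```

Run:
```python
from h import *
print(sensors.read_state()["joints"].round(3))
plan([-130,0,2],0)
```

```text
[ 0.338  0.127 -0.816  0.419 -0.485 -2.435]
t 3.57 nest [-127.5  -17.6  104. ] F_nest [0.9 1.1 0.6] w 0.0
shift in present axes [0.1112 0.1028 0.3856] after turn [0.0098 0.0705 0.4081] turn/360 [-0.0138  0.0391 -0.0058]
```

>>> {"api": "servo_tool", "payload": {
  "motion": [
    {"travel": [0, 0, -0.05], "rot": [-0.0046, 0.013, -0.002], "hand": 0},
    {"travel": [0, 0, -0.05], "rot": [-0.0046, 0.013, -0.002], "hand": 0},
    {"travel": [0, 0, 0], "rot": [-0.0046, 0.013, -0.002], "hand": 0},
    {"travel": [0, 0, 0], "rot": [0, 0, 0], "hand": 0}
  ]
}}

```text
clock: 3.9
position: [463.5, -52.7, 150.5]
ee_rot: [0.068, 0.998, -0.008, 0.008]
contact_force: [1.1, -0.7, -0.6]
gripper_width: 0.0
grasp_force: 0.0
```

Run:
```python
from h import *
print(sensors.read_state()["joints"].round(3))
plan([-130,0,2],0)
```

```text
[ 0.25   0.19  -0.507  0.027 -0.864 -1.975]
t 3.9 nest [-130.5  -20.2  124.5] F_nest [ 1.2 -0.6 -0.6] w 0.0
shift in present axes [0.0066 0.0882 0.4887] after turn [-0.0022  0.0807  0.49  ] turn/360 [-0.0025  0.0028 -0.0006]
```

>>> {"api": "servo_tool", "payload": {
  "motion": [
    {"travel": [0, 0.04, 0], "rot": [-0.0025, 0.0028, 0], "hand": 0},
    {"travel": [0, 0.04, 0.07], "rot": [0, 0, 0], "hand": 0},
    {"travel": [0, 0, 0.1], "rot": [0, 0, 0], "hand": 0},
    {"travel": [0, 0, 0.1], "rot": [0, 0, 0], "hand": 0},
    {"travel": [0, 0, 0.1], "rot": [0, 0, 0], "hand": 0},
    {"travel": [0, 0, 0.08], "rot": [0, 0, 0], "hand": 0},
    {"travel": [0, 0, 0.03], "rot": [0, 0, 0], "hand": 0},
    {"travel": [0, 0, 0], "rot": [0, 0, 0], "hand": 0}
  ]
}}

```text
clock: 4.57
position: [458.9, -33.5, 27.0]
ee_rot: [0.067, 0.998, -0.002, -0.005]
contact_force: [0.3, -0.4, 0.5]
gripper_width: -0.5
grasp_force: 0.0
```

Run:
```python
from h import *
print(sensors.read_state()["joints"].round(3))
plan([-120,0,2],0)
p,d=get_image("wrist"); cv2.imwrite("pics/w2.png",p[:,:,::-1])
```

```text
[ 0.282  0.387 -0.631  0.    -0.563 -1.987]
t 4.57 nest [-137.7   -1.7    1. ] F_nest [ 0.4 -0.4  0.5] w -0.5
shift in present axes [-0.0706  0.0071 -0.0047] after turn [-0.0707  0.0069 -0.004 ] turn/360 [-0.0007 -0.0015 -0.0004]
```

View pics/w2.png

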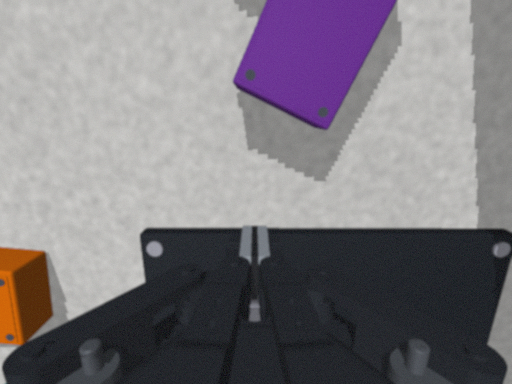

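The fingers hang just behind the plate edge, tips at (255,235), with nothing in the way. The purple block is clear at the top. Now I close in on the module's near face.

>>> {"api": "servo_tool", "payload": {
  "motion": [
    {"travel": [-0.03, 0.007, -0.004], "rot": [0, 0, 0], "hand": 0},
    {"travel": [-0.03, 0, 0], "rot": [0, 0, 0], "hand": 0},
    {"travel": [-0.02, 0, 0], "rot": [0, 0, 0], "hand": 0},
    {"travel": [-0.02, 0, 0], "rot": [0, 0, 0], "hand": 0},
    {"travel": [-0.02, 0, 0], "rot": [0, 0, 0], "hand": 0}
  ]
}}

```text
clock: 5.03
position: [489.7, -35.1, 30.3]
ee_rot: [0.068, 0.998, -0.001, -0.005]
contact_force: [-6.1, 1.1, 4.6]
gripper_width: -0.2
grasp_force: 3.1
```

>>> {"api": "servo_tool", "payload": {
  "motion": [
    {"travel": [-0.016, 0, 0], "rot": [0, 0, 0], "hand": 0},
    {"travel": [-0.016, 0, 0], "rot": [0, 0, 0], "hand": 0},
    {"travel": [-0.016, 0, 0], "rot": [0, 0, 0], "hand": 0},
    {"travel": [-0.016, 0, 0], "rot": [0, 0, 0], "hand": 0}
  ]
}}

```text
clock: 5.37
position: [503.5, -37.3, 30.0]
ee_rot: [0.068, 0.998, -0.001, -0.007]
contact_force: [-9.7, 4.5, 8.6]
gripper_width: -0.1
grasp_force: 5.3
```

Run:
```python
from h import *
plan([-60,0,2],0)
```

```text
t 5.37 nest [-93.    0.3   4. ] F_nest [-10.2   3.2   8.6] w -0.1
shift in present axes [-0.1319 -0.0008  0.0062] after turn [-0.1318 -0.0013  0.0079] turn/360 [-0.0004 -0.0021 -0.0006]
```

>>> {"api": "servo_tool", "payload": {
  "motion": [
    {"travel": [0, 0, 0], "rot": [0, 0, 0], "hand": 0},
    {"travel": [0, 0, -0.008], "rot": [0, 0, 0], "hand": 0},
    {"travel": [0, 0, 0], "rot": [0, 0, 0], "hand": 0}
  ]
}}

```text
clock: 5.62
position: [507.4, -36.9, 32.2]
ee_rot: [0.067, 0.998, -0.0, -0.002]
contact_force: [-2.2, 0.2, 0.1]
gripper_width: -0.2
grasp_force: 1.1
```

Run:
```python
from h import *
plan([-60,0,2],0)
s=np.load("scene0.npz")["p"];p,d=get_image("scene")
cv2.imwrite("pics/s2.png",cv2.resize(p[130:270,180:330],None,fx=4,fy=4,interpolation=cv2.INTER_CUBIC)[:,:,::-1])
```

```text
t 5.62 nest [-89.1   1.3   6.2] F_nest [-2.2 -0.   0.1] w -0.2
shift in present axes [-0.1165 -0.0047  0.0162] after turn [-0.1164 -0.005   0.0167] turn/360 [-0.0001 -0.0007 -0.0004]
```

View pics/s2.png

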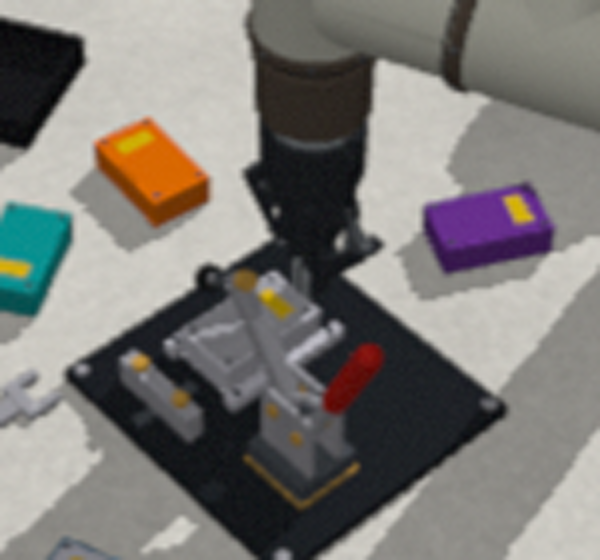

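The module has slid about 20 mm with the fingers on its near face at (300,290). The bar, pad and handle are untouched, and the held force fell to about 2 N.

>>> {"api": "servo_tool", "payload": {
  "motion": [
    {"travel": [-0.014, 0, 0], "rot": [0, 0, 0], "hand": 0},
    {"travel": [-0.014, 0, 0], "rot": [0, 0, 0], "hand": 0},
    {"travel": [-0.014, 0, 0], "rot": [0, 0, 0], "hand": 0},
    {"travel": [-0.014, 0, 0], "rot": [0, 0, 0], "hand": 0}
  ]
}}

```text
clock: 6.0
position: [519.0, -39.1, 32.0]
ee_rot: [0.067, 0.998, -0.001, -0.005]
contact_force: [-7.7, 1.1, 6.5]
gripper_width: -0.1
grasp_force: 3.9
```

>>> {"api": "servo_tool", "payload": {
  "motion": [
    {"travel": [-0.012, 0, 0], "rot": [0, 0, 0], "hand": 0},
    {"travel": [-0.012, 0, 0], "rot": [0, 0, 0], "hand": 0},
    {"travel": [0, 0, 0], "rot": [0, 0, 0], "hand": 0}
  ]
}}

```text
clock: 6.25
position: [526.4, -39.8, 31.9]
ee_rot: [0.067, 0.998, -0.0, -0.003]
contact_force: [-4.9, 1.3, 4.1]
gripper_width: -0.1
grasp_force: 2.6
```

Run:
```python
from h import *
plan([-60,0,4],0)
```

```text
t 6.25 nest [-69.9   0.9   5.9] F_nest [-5.   0.6  4.1] w -0.1
shift in present axes [-0.0398 -0.0037  0.0075] after turn [-0.0397 -0.0038  0.0078] turn/360 [-0.0002 -0.0011 -0.0004]
```

>>> {"api": "servo_tool", "payload": {
  "motion": [
    {"travel": [-0.008, 0, 0], "rot": [0, 0, 0], "hand": 0},
    {"travel": [-0.008, 0, 0], "rot": [0, 0, 0], "hand": 0},
    {"travel": [-0.008, 0, 0], "rot": [0, 0, 0], "hand": 0}
  ]
}}

```text
clock: 6.5
position: [531.4, -40.6, 31.9]
ee_rot: [0.067, 0.998, -0.001, -0.004]
contact_force: [-6.6, 1.4, 5.3]
gripper_width: 0.1
grasp_force: 3.3
```

>>> {"api": "servo_tool", "payload": {
  "motion": [
    {"travel": [-0.006, 0, 0], "rot": [0, 0, 0], "hand": 0},
    {"travel": [-0.006, 0, 0], "rot": [0, 0, 0], "hand": 0}
  ]
}}

```text
clock: 6.67
position: [534.4, -41.0, 31.8]
ee_rot: [0.067, 0.998, -0.001, -0.004]
contact_force: [-6.8, 1.8, 6.5]
gripper_width: -0.2
grasp_force: 3.5
```

>>> {"api": "servo_tool", "payload": {
  "motion": [
    {"travel": [-0.006, 0, 0], "rot": [0, 0, 0], "hand": 0},
    {"travel": [-0.004, 0, 0], "rot": [0, 0, 0], "hand": 0}
  ]
}}

```text
clock: 6.83
position: [536.9, -41.3, 31.8]
ee_rot: [0.067, 0.998, -0.001, -0.004]
contact_force: [-7.4, 1.3, 6.0]
gripper_width: -0.0
grasp_force: 3.4
```

>>> {"api": "servo_tool", "payload": {
  "motion": [
    {"travel": [-0.005, 0, 0], "rot": [0, 0, 0], "hand": 0},
    {"travel": [-0.005, 0, 0], "rot": [0, 0, 0], "hand": 0}
  ]
}}

```text
clock: 7.0
position: [538.9, -41.6, 31.8]
ee_rot: [0.067, 0.998, -0.001, -0.005]
contact_force: [-9.1, 2.1, 7.1]
gripper_width: 0.4
grasp_force: 4.2
```

>>> {"api": "servo_tool", "payload": {
  "motion": [
    {"travel": [-0.005, 0, 0], "rot": [0, 0, 0], "hand": 0},
    {"travel": [-0.005, 0, 0], "rot": [0, 0, 0], "hand": 0}
  ]
}}

```text
clock: 7.17
position: [540.7, -42.0, 31.8]
ee_rot: [0.067, 0.998, -0.001, -0.005]
contact_force: [-8.5, 1.5, 7.8]
gripper_width: 0.0
grasp_force: 4.7
```

>>> {"api": "servo_tool", "payload": {
  "motion": [
    {"travel": [-0.004, 0, 0], "rot": [0, 0, 0], "hand": 0},
    {"travel": [-0.004, 0, 0], "rot": [0, 0, 0], "hand": 0}
  ]
}}

```text
clock: 7.33
position: [541.0, -42.2, 31.6]
ee_rot: [0.068, 0.998, -0.001, -0.007]
contact_force: [-14.0, 5.3, 13.7]
gripper_width: 0.1
grasp_force: 7.4
```

>>> {"api": "servo_tool", "payload": {
  "motion": [
    {"travel": [0, 0, -0.006], "rot": [0, 0, 0], "hand": 0},
    {"travel": [0, 0, 0], "rot": [0, 0, 0], "hand": 0}
  ]
}}

```text
clock: 7.5
position: [540.9, -42.2, 31.9]
ee_rot: [0.068, 0.998, -0.001, -0.007]
contact_force: [-8.5, 4.1, 0.2]
gripper_width: -0.2
grasp_force: 4.4
```

>>> {"api": "servo_tool", "payload": {
  "motion": [
    {"travel": [-0.003, 0, 0], "rot": [0, 0, 0], "hand": 0},
    {"travel": [0, 0, 0], "rot": [0, 0, 0], "hand": 0}
  ]
}}

```text
clock: 7.67
position: [540.9, -42.3, 31.7]
ee_rot: [0.068, 0.998, -0.001, -0.008]
contact_force: [-10.2, 2.9, 3.1]
gripper_width: -0.0
grasp_force: 5.6
```

Run:
```python
from h import *
plan([-120,0,4],0)
```

```text
t 7.67 nest [-55.2   0.3   5.7] F_nest [-10.5   1.6   3.1] w -0.0
shift in present axes [ 0.259  -0.0023  0.0112] after turn [ 0.2591 -0.0014  0.007 ] turn/360 [-0.0004 -0.0026 -0.0006]
```

>>> {"api": "servo_tool", "payload": {
  "motion": [
    {"travel": [-0.006, 0, -0.004], "rot": [0, 0, 0], "hand": 0},
    {"travel": [0, 0, 0], "rot": [0, 0, 0], "hand": 0}
  ]
}}

```text
clock: 7.83
position: [540.9, -42.3, 31.9]
ee_rot: [0.068, 0.998, -0.001, -0.01]
contact_force: [-11.6, 4.8, 2.7]
gripper_width: 0.2
grasp_force: 6.3
```

>>> {"api": "servo_tool", "payload": {
  "motion": [
    {"travel": [0.02, 0, 0], "rot": [0, 0, 0], "hand": 0},
    {"travel": [0.04, 0, 0], "rot": [0, 0, 0], "hand": 0},
    {"travel": [0.06, 0, 0], "rot": [0, 0, 0], "hand": 0},
    {"travel": [0.06, 0, 0], "rot": [0, 0, 0], "hand": 0},
    {"travel": [0.03, 0, -0.1], "rot": [0, 0, 0], "hand": 0},
    {"travel": [0, 0, -0.14], "rot": [0, 0, 0], "hand": 0},
    {"travel": [0, 0, -0.14], "rot": [0, 0, 0], "hand": 0},
    {"travel": [0, 0, -0.14], "rot": [0, 0, 0], "hand": 0},
    {"travel": [0, 0, -0.14], "rot": [0, 0, 0], "hand": 0},
    {"travel": [0, 0, -0.14], "rot": [0, 0, 0], "hand": 0}
  ]
}}

```text
clock: 8.67
position: [497.4, -35.2, 237.4]
ee_rot: [0.067, 0.998, 0.0, 0.0]
contact_force: [0.6, 0.3, -0.3]
gripper_width: -0.0
grasp_force: 0.0
```

Run:
```python
from h import *
for n,r in(("top",(155,215,240,300)),("scene",(205,270,190,270))):
    p,d=get_image(n); p=p[r[0]:r[1],r[2]:r[3]]
    cv2.imwrite(f"pics/{n}3.png",p[:,:,::-1])
a=cv2.imread("pics/top3.png");b=cv2.imread("pics/scene3.png")
f=lambda q:cv2.resize(q,(400,400*q.shape[0]//q.shape[1]),interpolation=cv2.INTER_CUBIC)
a,b=f(a),f(b);h=max(len(a),len(b));o=np.zeros((h,800,3),np.uint8);o[:len(a),:400]=a;o[:len(b),400:]=b;cv2.imwrite("pics/home.png",o)
plan([12,100,140],0)
```

```text
t 8.77 nest [-95.4   2.5 216.1] F_nest [-1.  -0.3  0.3] w 0.1
shift in present axes [-0.4252  0.3894  0.3114] after turn [-0.4296  0.3902  0.3043] turn/360 [ 0.0006  0.0021 -0.0001]
```

View pics/home.png

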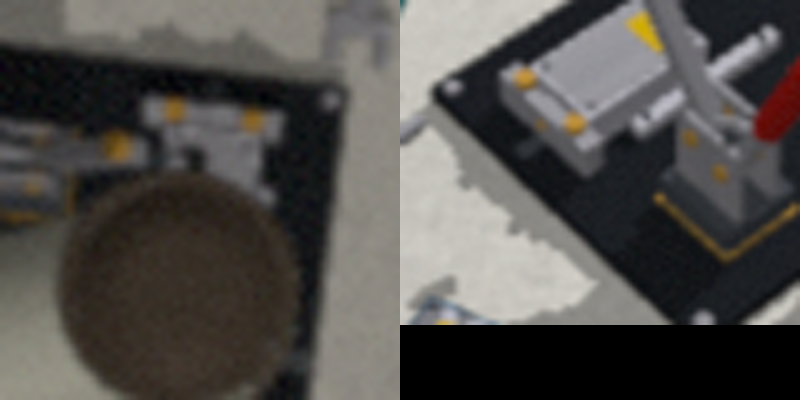

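Both views show the module's far end flush on the stop, top view at (215,140) and scene view at (545,100). The pin is pressed in. Next I move above the gap between bar and handle.

>>> {"api": "servo_tool", "payload": {
  "motion": [
    {"travel": [-0.07, 0.065, 0], "rot": [0, 0, 0], "hand": 0},
    {"travel": [-0.07, 0.065, 0], "rot": [0, 0, 0], "hand": 0},
    {"travel": [-0.07, 0.065, 0], "rot": [0, 0, 0], "hand": 0},
    {"travel": [-0.07, 0.065, 0], "rot": [0, 0, 0], "hand": 0},
    {"travel": [-0.07, 0.065, 0], "rot": [0, 0, 0], "hand": 0},
    {"travel": [-0.07, 0.065, 0], "rot": [0, 0, 0], "hand": 0},
    {"travel": [0, 0, 0.1], "rot": [0, 0, 0], "hand": 0},
    {"travel": [0, 0, 0.1], "rot": [0, 0, 0], "hand": 0},
    {"travel": [0, 0, 0.1], "rot": [0, 0, 0], "hand": 0},
    {"travel": [0, 0, 0], "rot": [0, 0, 0], "hand": 0}
  ]
}}

```text
clock: 9.6
position: [610.6, 47.1, 153.3]
ee_rot: [0.067, 0.998, -0.001, -0.007]
contact_force: [-0.5, -1.1, -1.1]
gripper_width: -0.1
grasp_force: 0.0
```

Run:
```python
from h import *
plan([12,120,135],0); print(sensors.read_state()["joints"].round(3))
```

```text
t 9.6 nest [  2.1  98.1 127.3] F_nest [-0.4 -1.1 -1.1] w -0.1
shift in present axes [-0.0388  0.0877 -0.0316] after turn [-0.0394  0.0877 -0.0308] turn/360 [-0.0005 -0.0021 -0.0005]
[ 0.339  0.433 -0.121 -0.004 -1.03  -2.043]
```

>>> {"api": "servo_tool", "payload": {
  "motion": [
    {"travel": [-0.02, 0.045, -0.016], "rot": [0, -0.002, 0], "hand": 0},
    {"travel": [-0.02, 0.042, -0.016], "rot": [0, 0, 0], "hand": 0},
    {"travel": [0, 0.02, 0], "rot": [0, 0, 0], "hand": 0},
    {"travel": [0, 0.012, 0], "rot": [0, 0, 0], "hand": 0},
    {"travel": [0, 0, 0], "rot": [0, 0, 0], "hand": 0}
  ]
}}

```text
clock: 10.02
position: [628.0, 76.8, 168.2]
ee_rot: [0.066, 0.998, 0.0, 0.005]
contact_force: [0.5, -1.2, -0.8]
gripper_width: 0.1
grasp_force: 0.0
```

>>> {"api": "servo_tool", "payload": {
  "motion": [
    {"travel": [0, 0.016, 0], "rot": [0, 0, 0], "hand": 0},
    {"travel": [0, 0.016, 0], "rot": [0, 0, 0], "hand": 0},
    {"travel": [0, 0, 0], "rot": [0, 0, 0], "hand": 0}
  ]
}}

```text
clock: 10.27
position: [628.3, 84.0, 166.9]
ee_rot: [0.067, 0.998, -0.001, 0.004]
contact_force: [0.1, -0.4, 0.0]
gripper_width: -0.1
grasp_force: 0.0
```

Run:
```python
from h import *
plan([12,140,135],0)
```

```text
t 10.27 nest [ 14.8 137.  140.9] F_nest [ 0.1 -0.3  0. ] w -0.1
shift in present axes [0.0116 0.012  0.0235] after turn [0.0114 0.012  0.0236] turn/360 [-0.0001  0.0013 -0.0003]
```

>>> {"api": "servo_tool", "payload": {
  "motion": [
    {"travel": [0.008, 0.012, 0.016], "rot": [0, 0.001, 0], "hand": 0},
    {"travel": [0, 0.012, 0], "rot": [0, 0, 0], "hand": 0},
    {"travel": [0, 0, 0], "rot": [0, 0, 0], "hand": 0}
  ]
}}

```text
clock: 10.52
position: [626.8, 89.6, 162.2]
ee_rot: [0.067, 0.998, -0.001, 0.0]
contact_force: [-0.5, -0.7, -1.2]
gripper_width: -0.1
grasp_force: 0.2
```

>>> {"api": "servo_tool", "payload": {
  "motion": [
    {"travel": [0, 0.012, 0], "rot": [0, 0, 0], "hand": 0},
    {"travel": [0, 0.012, 0], "rot": [0, 0, 0], "hand": 0}
  ]
}}

```text
clock: 10.68
position: [627.5, 95.2, 162.4]
ee_rot: [0.067, 0.998, -0.001, 0.0]
contact_force: [0.1, -2.0, -0.9]
gripper_width: -0.1
grasp_force: 0.8
```

Run:
```python
from h import *
plan([12,140,135],0)
```

```text
t 10.68 nest [ 12.5 148.  136.4] F_nest [ 0.4 -1.9 -0.9] w -0.1
shift in present axes [ 0.0021 -0.0321  0.0055] after turn [ 0.0022 -0.0321  0.0055] turn/360 [-0.0003  0.     -0.0004]
```

>>> {"api": "servo_tool", "payload": {
  "motion": [
    {"travel": [0, 0.024, 0.018], "rot": [0, 0, 0], "hand": 0},
    {"travel": [0, 0.024, 0.018], "rot": [0, 0, 0], "hand": 0},
    {"travel": [0, 0.024, 0.018], "rot": [0, 0, 0], "hand": 0}
  ]
}}

```text
clock: 10.93
position: [631.1, 114.4, 149.6]
ee_rot: [0.067, 0.998, 0.0, 0.002]
contact_force: [0.9, -0.5, 2.7]
gripper_width: 0.2
grasp_force: 1.1
```

>>> {"api": "servo_tool", "payload": {
  "motion": [
    {"travel": [0, 0.021, 0.017], "rot": [0, 0, 0], "hand": 0},
    {"travel": [0, 0.021, 0.017], "rot": [0, 0, 0], "hand": 0},
    {"travel": [0, 0.021, 0.017], "rot": [0, 0, 0], "hand": 0}
  ]
}}

```text
clock: 11.18
position: [632.8, 129.8, 136.0]
ee_rot: [0.067, 0.998, -0.0, 0.001]
contact_force: [0.2, -1.9, 1.1]
gripper_width: 0.2
grasp_force: 1.0
```

Run:
```python
from h import *
plan([12,182,110],0)
p,d=get_image("scene")
cv2.imwrite("pics/s4.png",cv2.resize(p[150:270,190:310],None,fx=4.5,fy=4.5,interpolation=cv2.INTER_CUBIC)[:,:,::-1])
```

```text
t 11.18 nest [ 13.2 183.  110. ] F_nest [ 0.5 -1.8  1.1] w 0.2
shift in present axes [ 0.0049 -0.004   0.0002] after turn [ 0.0049 -0.0039  0.0002] turn/360 [-0.0001  0.0003 -0.0003]
```

View pics/s4.png

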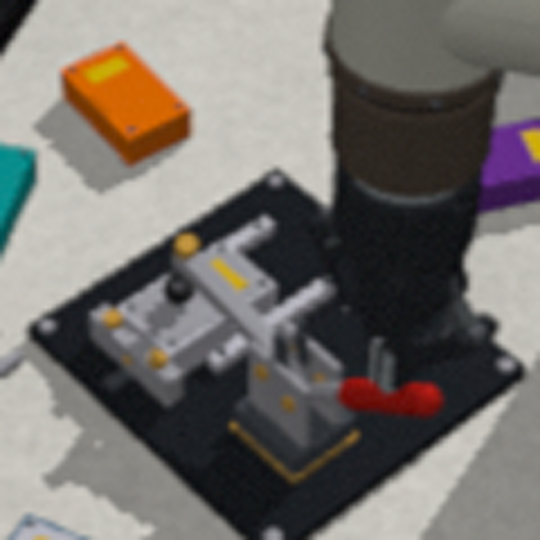

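The handle is about halfway down with the finger on top of the grip at (385,385). The bar is descending over the module, which is still on the stop.

>>> {"api": "servo_tool", "payload": {
  "motion": [
    {"travel": [0.003, 0.013, 0.015], "rot": [0, 0, 0], "hand": 0},
    {"travel": [0, 0.012, 0.015], "rot": [0, 0, 0], "hand": 0},
    {"travel": [0, 0.012, 0.016], "rot": [0, 0, 0], "hand": 0},
    {"travel": [0, 0.01, 0.016], "rot": [0, 0, 0], "hand": 0}
  ]
}}

```text
clock: 11.57
position: [633.9, 141.1, 121.3]
ee_rot: [0.067, 0.998, -0.0, 0.001]
contact_force: [0.5, -0.9, 5.2]
gripper_width: -0.1
grasp_force: 2.3
```

>>> {"api": "servo_tool", "payload": {
  "motion": [
    {"travel": [0, 0.009, 0.016], "rot": [0, 0, 0], "hand": 0},
    {"travel": [0, 0.009, 0.016], "rot": [0, 0, 0], "hand": 0},
    {"travel": [0, 0.008, 0.016], "rot": [0, 0, 0], "hand": 0}
  ]
}}

```text
clock: 11.82
position: [634.8, 147.9, 109.5]
ee_rot: [0.067, 0.998, 0.0, 0.002]
contact_force: [0.1, -0.4, 4.1]
gripper_width: 0.4
grasp_force: 2.2
```

Run:
```python
from h import *
plan([12,204,77],0)
```

```text
t 11.82 nest [ 12.8 201.3  83.5] F_nest [ 0.1 -0.4  4.1] w 0.4
shift in present axes [0.0035 0.0109 0.026 ] after turn [0.0034 0.0109 0.026 ] turn/360 [ 0.0001  0.0005 -0.0003]
```

Now I feel for the bottom in small steps.

>>> {"api": "servo_tool", "payload": {
  "motion": [
    {"travel": [0, 0.005, 0.012], "rot": [0, 0, 0], "hand": 0},
    {"travel": [0, 0.004, 0.01], "rot": [0, 0, 0], "hand": 0}
  ]
}}

```text
clock: 11.98
position: [635.0, 150.2, 103.6]
ee_rot: [0.067, 0.998, 0.0, 0.001]
contact_force: [1.1, -0.1, 3.0]
gripper_width: 0.2
grasp_force: 1.7
```

>>> {"api": "servo_tool", "payload": {
  "motion": [
    {"travel": [0, 0.003, 0.008], "rot": [0, 0, 0], "hand": 0},
    {"travel": [0, 0.003, 0.008], "rot": [0, 0, 0], "hand": 0}
  ]
}}

```text
clock: 12.15
position: [634.8, 151.1, 99.2]
ee_rot: [0.067, 0.998, -0.0, 0.001]
contact_force: [0.8, 1.5, 3.6]
gripper_width: 0.1
grasp_force: 1.3
```

>>> {"api": "servo_tool", "payload": {
  "motion": [
    {"travel": [0, 0.002, 0.008], "rot": [0, 0, 0], "hand": 0},
    {"travel": [0, 0.002, 0.006], "rot": [0, 0, 0], "hand": 0}
  ]
}}

```text
clock: 12.32
position: [634.5, 151.8, 95.3]
ee_rot: [0.067, 0.998, -0.001, 0.0]
contact_force: [-0.4, 0.3, 1.3]
gripper_width: 0.0
grasp_force: 1.0
```

Run:
```python
from h import *
plan([12,207,68],0)
```

```text
t 12.32 nest [ 12.  205.   69.3] F_nest [-0.5  0.3  1.3] w 0.0
shift in present axes [-0.      0.0079  0.0051] after turn [-0.      0.0079  0.0052] turn/360 [-0.0002  0.0001 -0.0004]
```

>>> {"api": "servo_tool", "payload": {
  "motion": [
    {"travel": [0, 0.001, 0.006], "rot": [0, 0, 0], "hand": 0},
    {"travel": [0, 0.001, 0.006], "rot": [0, 0, 0], "hand": 0}
  ]
}}

```text
clock: 12.48
position: [634.5, 152.2, 92.3]
ee_rot: [0.067, 0.998, -0.001, 0.0]
contact_force: [0.5, 1.6, 2.1]
gripper_width: 0.1
grasp_force: 0.7
```

>>> {"api": "servo_tool", "payload": {
  "motion": [
    {"travel": [0, 0.001, 0.006], "rot": [0, 0, 0], "hand": 0},
    {"travel": [0, 0, 0.004], "rot": [0, 0, 0], "hand": 0}
  ]
}}

```text
clock: 12.65
position: [634.7, 152.4, 90.9]
ee_rot: [0.067, 0.998, -0.001, 0.0]
contact_force: [-2.5, 0.8, 8.5]
gripper_width: -0.2
grasp_force: 4.0
```

>>> {"api": "servo_tool", "payload": {
  "motion": [
    {"travel": [0, 0, 0.005], "rot": [0, 0, 0], "hand": 0},
    {"travel": [0, 0, 0.004], "rot": [0, 0, 0], "hand": 0}
  ]
}}

```text
clock: 12.82
position: [634.8, 152.5, 90.5]
ee_rot: [0.067, 0.998, -0.001, 0.001]
contact_force: [-6.1, 0.8, 16.2]
gripper_width: 0.2
grasp_force: 7.6
```

>>> {"api": "servo_tool", "payload": {
  "motion": [
    {"travel": [0, 0, -0.01], "rot": [0, 0, 0], "hand": 0},
    {"travel": [0, 0, -0.04], "rot": [0, 0, 0], "hand": 0},
    {"travel": [0, 0, -0.12], "rot": [0, 0, 0], "hand": 0},
    {"travel": [0, 0, -0.14], "rot": [0, 0, 0], "hand": 0},
    {"travel": [0, 0, -0.14], "rot": [0, 0, 0], "hand": 0},
    {"travel": [0, 0, -0.14], "rot": [0, 0, 0], "hand": 0},
    {"travel": [0.12, 0, 0], "rot": [0, 0, 0], "hand": 0},
    {"travel": [0.15, 0, 0], "rot": [0, 0, 0], "hand": 0},
    {"travel": [0.15, 0, 0], "rot": [0, 0, 0], "hand": 0},
    {"travel": [0, 0, 0], "rot": [0, 0, 0], "hand": 0}
  ]
}}

```text
clock: 13.65
position: [523.9, 165.5, 235.0]
ee_rot: [0.066, 0.998, -0.001, -0.002]
contact_force: [-0.1, -0.6, -0.7]
gripper_width: -0.1
grasp_force: 0.0
```

Run:
```python
from h import *
st()
p,d=get_image("scene")
cv2.imwrite("pics/s5.png",cv2.resize(p[180:280,185:310],None,fx=5.5,fy=5.5,interpolation=cv2.INTER_CUBIC)[:,:,::-1])
P=p.astype(int); m=(P[...,0]>110)&(P[...,1]<50)&(P[...,2]<50); m[:190]=0;m[270:]=0;m[:,:230]=0;m[:,300:]=0
yx=np.argwhere(m)[:,::-1];c=camera_params("scene");K=c["camera_matrix"];D=d[yx[:,1],yx[:,0]]
n=nest((np.c_[(yx-K[:2,2])/K[0,0]*D[:,None],D]-c["t"])@c["R"]); n=n[n[:,2]>20]
f=np.polyfit(n[:,1],n[:,2],1); print("grip",len(n),n.min(0),n.max(0),"angle above level",np.arctan(f[0]))
```

```text
t 13.65 nest [-99.4 204.1 209. ] F_nest [-0.1 -0.7 -0.7] w -0.1
grip 146 [  5.40011576 158.56622041  50.9722076 ] [ 23.50977217 241.49161757  75.46005283] angle above level 0.19290303862065344
```

View pics/s5.png

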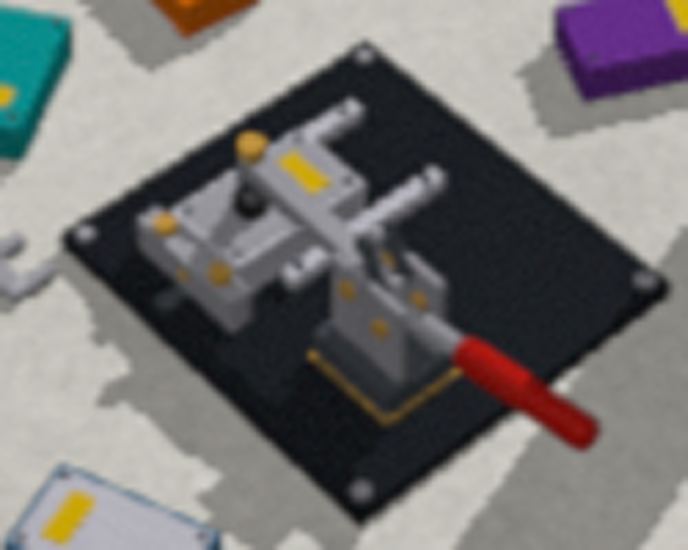

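The handle measures 0.19 rad above level, against 0.20 at the hard stop, so it is fully down. The bar is level with the pad on the module at (250,200). The module is still on the stop, and the robot is clear.

```bash
python3 -c "
from bench import *
print(job_done())"
```

```text
the job is handed in; nothing more can be done
None
```

The module is home against the end stop, the clamp handle is fully down on its own stop with the pad on the module, nothing else on the bench was touched, and the job is handed in at about 14 s; forces read at the end of each move peaked at about 20 N in total, under the 25 N limit.

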